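# Lock the tray-stop nut of the drying cabinet

## Task

Lock the height setting of the tray stop: lay the holding spanner flat on the green plate and slide its jaw gently and fully home on the brass lower nut, with its handle beside the red pin that will stop it turning. Let go of the spanner, then turn the dark jam nut clockwise until it is jammed against the lower nut at about 1 N m, without overtightening it and without touching the lower nut or the spanner as you tighten; the lower nut must keep its setting. Leave the spanner on the nut and the other things undisturbed.

Things in the scene. Friction and masses are not known exactly. Their poses are not given: they have to be found in the camera images.
- spanner: Loose steel holding spanner, 0.3 to 0.5 kg, lying flat. Origin on its underside below the jaw centre; x points from handle to open jaw, z up. Flat head 12 mm thick, 75 mm wide; handle 22 mm wide, 12 mm thick, ending 175 mm behind (-x of) the jaw centre; on it stands the upright blue grip.
- grip (a point): Centre of the spanner's upright blue grip (spanner axes): a bar 44 mm long (x), 14 mm thick (y), from 12 to 57 mm above the spanner's underside. This point is 37 mm above the underside, 105 mm behind the jaw centre. Take it from above, fingers closing across y.
- jaw (a point): Centre of the spanner's open jaw, 6 mm above its underside (spanner axes). Jaw 48.5 mm wide inside; throat (flat back wall) 28 mm behind this point; prongs reach 20 mm ahead of it and flare over the last 12 mm. Slid home on the lower nut, this point is at nut, the throat within 1 to 2 mm of the nut's corner.
- bed: Green steel bed plate 260 (x) x 120 (y) x 20 mm, bolted down; origin at the centre of its underside, z up. The stud with both nuts stands at x = +80 mm, y = 0. The spanner lies on the plate with its handle along the plate's -x, and slides on in the plate's +x direction, its handle on the -y side of the red pin.
- pin: Red upright stop pin, 12 mm thick, 14 mm tall, fixed at plate x = -70, y = +23 mm; origin at its foot. When the nuts drag the spanner clockwise, its handle comes to rest on this pin, 150 mm from the stud, after up to some 0.1 rad, and holds the lower nut.
- nut (a point): On the stud axis, 6 mm above the plate, in the lower nut: brass hexagon 46 mm across flats, 53 mm over corners, 24 mm thick, just above the plate. Two flats are parallel to the point's x, which starts within 0.04 rad of the plate's x. It turns easily (0.06 N m). Its height is its setting: it may turn with the play of the spanner, no more.
- nut_dot (a point): White dot on top of the lower nut, 19 mm from the stud axis; shows how far that nut has turned.
- jam_grip (a point): Centre of the hexagon of the dark steel jam nut, above the lower nut on the same stud, 51 mm above the plate: 36 mm across flats, 36 mm tall, over a round neck 28 mm across, 8 mm tall; the stud stands 10 mm out of its top. Two flats are parallel to the point's x. Clockwise from above tightens.
- jam_dot (a point): Yellow dot on top of the jam nut, 14 mm from the axis. This nut drags the lower nut along (0.2 N m) unless that is held. It meets it after 0.2 to 1.15 rad more, which cannot be seen; then the spring washer between them makes the torque climb by some 5 to 9 N m per rad. About 1 N m is right; under 0.8 is loose, over 1.5 too much.
- spare_nut: Bystander: spare brass hex nut, 46 mm across flats, 24 mm thick; origin at its underside or on its axis.
- spare_jam: Bystander: spare dark hex nut, 36 mm across flats, 36 mm tall; origin at its underside or on its axis.
- washer: Bystander: steel washer, 56 mm across; origin at its underside or on its axis.
- driver: Bystander: orange screwdriver; origin at its underside or on its axis.
- mug: Bystander: white mug, 76 mm across, 85 mm tall; origin at its underside or on its axis.

How it is judged:
On the way, in this order (a step that is already met when the one before it is completed fails the run):
1. the spanner lies flat, its jaw home on the lower nut (within 7 mm), released by the fingers (distance between jaw and nut below 0.007 m and angle between the z axis of jaw and the z axis of bed, either way round below 0.06 rad and contact force between the arm and spanner below 0.2 N), for 0.2 s.
2. the fingers tighten the jam nut: the spanner bears on the red pin with over 3.5 N (0.6 to 0.8 N m at the jam nut) while the robot touches neither spanner nor lower nut (all of step 1 and contact force between spanner and pin above 3.5 N and contact force between the fingers and jam above 2 N and contact force between the arm and lower_c0 below 0.2 N and contact force between the arm and lower_c1 below 0.2 N and contact force between the arm and lower_c2 below 0.2 N and distance of jam_dot from where it was at the start of the episode above 0.0025 m), for 0.15 s.
At the end, for the whole second after the job is handed in: The jam nut has been tightened and stays turned on (its dot over 2.5 mm from where it started), the lower nut has not turned more than about 0.3 rad (its dot within 6 mm of its start), and the spanner lies flat and still on the plate, its jaw within 7 mm of home on the lower nut (distance between jaw and nut below 0.007 m and angle between the z axis of jaw and the z axis of bed, either way round below 0.06 rad and distance of jam_dot from where it was at the start of the episode above 0.0025 m and distance of nut_dot from where it was at the start of the episode below 0.006 m and linear speed of spanner below 0.02 m/s and angular speed of spanner below 0.1 rad/s); the robot touches nothing.
It fails at once if the jam nut is overtightened: the spanner bears on the pin with more than 9.5 N (1.5 N m or more at the jam nut) (contact force between spanner and pin above 9.5 N).
It fails at once if the lower nut loses its setting: its dot moves more than 6 mm (about 0.3 rad) (distance of nut_dot from where it was at the start of the episode above 0.006 m).
It fails at once if the held spanner is shoved at the nuts with more than 25 N (contact force between the fingers and spanner above 1 N and contact force between spanner and lower above 25 N).
It fails at once if a bystander is moved by more than 30 mm (distance of any of spare_nut, spare_jam, washer, driver, mug from where it was at the start of the episode above 0.03 m).
It also fails if it takes over 69 s, if anything falls off the work surface, if the arm or the gripper's body presses on something with over 40 N, if the wrist force passes 120 N, or if a joint passes its speed limit or range.

## Robot

A 6-joint arm with a two-finger parallel gripper is mounted at the origin on the work surface. World frame = base frame: x ahead of the robot, y to its left, z up, the work surface at z = 0. Lengths are in m, angles in rad, forces in N, time in s.
With the tool pointing down it reaches from about 0.3 to 0.775 m from the base axis. Payload 14.6 kg.
Tool frame: the origin (TCP) lies midway between the tips of the shut fingers; the grasp point (between the pads) lies 19 mm behind it; x points along the fingers, y is the direction in which the jaws open and shut, and the axes are right-handed (so a half turn about x gives the same grasp; the last joint's range is limited). The gripper opens to 94 mm and grips with 3 to 60 N. Pads are 16 mm wide; open, the fingers measure 119 mm over their backs; the gripper's body (75 mm by 177 mm) begins 78 mm behind the grasp point.
Start: joints at [-0.067, 0.3, 1.521, -0, 1.321, -0.067], TCP at [0.55, -0, 0.205] pointing down, gripper open.
Joint ranges: [-3.03, 3.03], [-0.79, 2.21], [0.23, 2.52], [-1.04, 4.18], [0, 3.07], [-2.55, 2.55]. Speed limits (rad/s): [2.22, 2.22, 2.57, 3.14, 3.14, 3.14].

## Interface

Orientations are given as a 3x3 rotation matrix whose columns are the frame's x, y, z axes.
In Python, from rig import env gives the robot as it stands.
- The arm moves only by the shell command python3 -m crank 'ROWS' [FORCE]. ROWS is JSON, a list of rows, each a list of 5 numbers: the finger opening in m, from 0 to 0.094, then the shift along the tool's x, y, z in m, then the turn about the tool's x in rad. A call has exactly 5 rows; each row is the pose to reach, as a shift and turn from the pose commanded when the call began, along the tool's axes at that moment; what a row does not reach only later rows make up. A row lasts 1/10 s, in which the tool goes at most 50 mm and 8.59 degrees, less where a joint would pass 70% of its speed; a pose out of reach is approached as far as the arm can. A call with a gripper value outside its range is refused whole. The fingers move at their own pace and stop on an object; FORCE is the grip in N (left out, the last holds). Time passes only in rows, so rows that repeat a pose let the fingers close, or fill a call up. It gives the time, the measured TCP pose, the force and the opening at its end, in the units of the state.
- env.sense(): the state, without advancing time (a new reading comes with each control period).
- env.camera(name): name is "scene" or "side" or "wrist"; returns the picture (384x512x3 uint8, red, green, blue); there is no depth.
- env.camera_model(name): a dict with "fx", "fy", "cx", "cy" (pixels), "xyz" and "attitude" of the camera in the world. Camera axes: x right, y up, looking along -z (the intrinsics and any distortion apply to the point x, -y, -z); pixel columns grow to the right and rows downward; lengths in m; the calibration is good to about 2 mm. The wrist camera is an equidistant fisheye: a pixel r from the principal point sees the ray r / f radians off the axis. A picture is of the moment at which its call begins: read the wrist's pose just before it. camera_model takes no time and is no camera call; for the wrist camera it gives the pose at the moment of the call.
- env.finish_job(): hands the job in, once; it reports no verdict.
The state is a dict: "time_s": time; "joint_positions": joint angles; "dq": joint speeds; "effort": joint torques, N m; "tool_pos": TCP position; "tcp_rot": TCP orientation; "contact_force": force on the tool from outside, world axes, zero at the start; "ft_torque": the same for the moment, N m; "gripper_width": finger opening in m.
Only numpy, scipy, OpenCV 4.12 (cv2) and the standard library are available. Lean on these libraries where they do the work, as an engineer would, in place of code of your own. Each camera call takes 0.05 s, during which the arm holds its last target. There are 200 camera calls.

## Working session

There is one attempt and no reset: what is moved stays moved. The work goes in short steps, Python scripts to look and compute and a shell command to move; the robot and the scene stay as the last step left them, time stands still between calls to the robot, and variables do not carry over. Pictures are saved under pics/ and viewed, about 8 in all and at most 12, crops included, and the job is handed in when it is done.

```bash
ls; mkdir -p pics
python3 - <<'E'
from rig import env
import cv2,numpy as np
s=env.sense(); print(s)
for n in ("scene","side","wrist"):
    m=env.camera_model(n); print(n,m)
    im=env.camera(n); np.save(f"pics/{n}0.npy",im); cv2.imwrite(f"pics/{n}0.png",im[:,:,::-1])
a=[cv2.imread(f"pics/{n}0.png") for n in ("scene","wrist","side")]
cv2.imwrite("pics/m0.png",cv2.resize(a[0],(800,600)))
E
```

```text
pics
{'time_s': 0.0, 'joint_positions': array([-6.65906544e-02,  3.00503245e-01,  1.52154213e+00, -5.24458167e-06,
        1.32069509e+00, -6.66119843e-02]), 'dq': array([-3.59685500e-04, -1.24177276e-03,  3.02768454e-04, -3.42120433e-04,
       -6.67765228e-05, -1.83937231e-03]), 'effort': array([-1.53750298e-03, -5.31805658e+01, -3.52735734e+01,  7.07558286e-02,
        2.43994006e-02, -4.79655944e-05]), 'tool_pos': array([5.49753922e-01, 1.72391481e-05, 2.04885175e-01]), 'tcp_rot': array([[-1.14560120e-03,  9.99999344e-01,  2.25900070e-05],
       [ 7.13065974e-05,  2.26717107e-05, -9.99999997e-01],
       [-9.99999341e-01, -1.14559959e-03, -7.13325233e-05]]), 'contact_force': array([0.58858944, 0.63121235, 0.30305289]), 'ft_torque': array([-0.02155933,  0.03713461,  0.03439707]), 'gripper_width': 0.09350371716575837}
scene {'fx': 456.9931800043169, 'fy': 456.9931800043169, 'cx': 256.26588821002065, 'cy': 190.37700711150563, 'xyz': array([ 1.49219337, -0.40215333,  0.8222888 ]), 'attitude': array([[ 0.43917314, -0.50300356,  0.74438859],
       [ 0.89839098,  0.24169817, -0.3667092 ],
       [ 0.00453868,  0.82980083,  0.55804121]])}
side {'fx': 497.3534817243613, 'fy': 497.3534817243613, 'cx': 254.6674857436798, 'cy': 191.79492578211438, 'xyz': array([0.2692853 , 0.91687078, 0.9524207 ]), 'attitude': array([[-0.96587949,  0.17205355, -0.19358302],
       [-0.25826517, -0.69580762,  0.67018718],
       [-0.01938845,  0.6973158 ,  0.71650175]])}
wrist {'fx': 297.3186396354542, 'fy': 297.3186396354542, 'cx': 257.7068893387022, 'cy': 188.79908588945108, 'xyz': array([0.55008892, 0.06591307, 0.38432243]), 'attitude': array([[ 0.99999742, -0.00203852,  0.00100607],
       [ 0.00175357,  0.97336324,  0.22926172],
       [-0.00144663, -0.22925937,  0.97336429]])}
```

View pics/scene0.png

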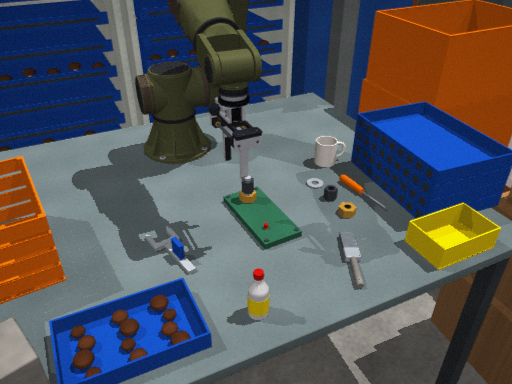

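View pics/wrist0.png

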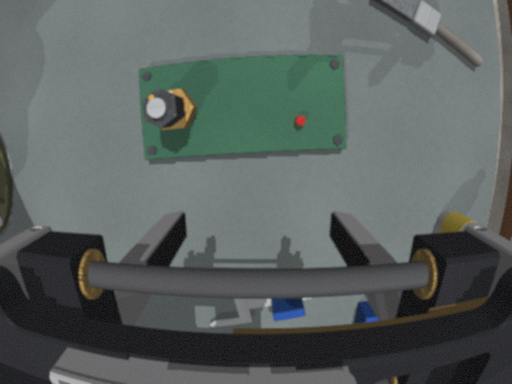

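The scene view shows the green plate with its stud near (248,190) and the red pin at (265,226), and the spanner at about (170,247) with its blue grip at (179,247). The wrist view shows the plate (139-346, 55-160), the stud top at (156,108) and the pin at (300,121). Next I measure these.

```bash
cat > h.py <<'E'
import numpy as np,cv2
def ray(m,px):
    px=np.atleast_2d(px).astype(float)
    u=(px[:,0]-m['cx'])/m['fx']; v=(px[:,1]-m['cy'])/m['fy']
    if m.get('fish'):
        r=np.hypot(u,v)+1e-12; d=np.c_[u/r*np.sin(r),-v/r*np.sin(r),-np.cos(r)]
    else: d=np.c_[u,-v,-np.ones(len(u))]
    return d@m['attitude'].T
def plane(m,px,z):
    d=ray(m,px); return m['xyz']+d*((z-m['xyz'][2])/d[:,2])[:,None]
def model(env,n):
    m=dict(env.camera_model(n)); m['fish']=n=='wrist'; return m
def tri(m1,p1,m2,p2):
    a,b=ray(m1,p1)[0],ray(m2,p2)[0]; t=np.linalg.lstsq(np.c_[a,-b],m2['xyz']-m1['xyz'],rcond=None)[0]
    A,B=m1['xyz']+a*t[0],m2['xyz']+b*t[1]; return (A+B)/2,np.linalg.norm(A-B)
def blobs(im,lo,hi,amin=15):
    h=cv2.cvtColor(im,cv2.COLOR_RGB2HSV); k=cv2.inRange(h,np.array(lo),np.array(hi))
    n,l,s,c=cv2.connectedComponentsWithStats(k)
    return [(c[i],s[i],(l==i).astype(np.uint8)) for i in np.argsort(-s[:,4]) if i and s[i,4]>=amin]
E
python3 - <<'E'
from rig import env
import numpy as np,cv2
from h import *
np.set_printoptions(precision=4,suppress=True)
for n in ("scene","side","wrist"):
    im=np.load(f"pics/{n}0.npy"); m=model(env,n)
    for nm,lo,hi,z in (("green",(60,120,40),(90,255,255),.02),("red",(0,180,100),(6,255,255),.03),("blue",(105,150,60),(125,255,255),.037),("brass",(13,130,80),(28,255,255),.044)):
        for c,s,k in blobs(im,lo,hi,20)[:5]:
            P=plane(m,c,z)[0]
            if not(.2<P[0]<1 and abs(P[1])<.5): continue
            print(n,nm,c,s,P)
            if nm=="green":
                ct=max(cv2.findContours(k,0,2)[0],key=cv2.contourArea)
                q=cv2.approxPolyDP(cv2.convexHull(ct),6,True)[:,0]; print(np.c_[q,plane(m,q,.02)])
im=cv2.imread("pics/scene0.png"); a=cv2.resize(im[215:285,130:220],None,fx=6,fy=6,interpolation=2)
im=cv2.imread("pics/side0.png"); cv2.imwrite("pics/a.png",np.hstack([im[:, :],cv2.resize(a,(256,384))[:, :]]))
E
```

```text
scene green [263.2797 219.1519] [ 224  188   77   61 2106] [0.564  0.0781 0.02  ]
[[300.     235.       0.6715   0.1369   0.02  ]
 [265.     248.       0.6778   0.0258   0.02  ]
 [224.     196.       0.4068   0.0216   0.02  ]
 [258.     188.       0.4122   0.1359   0.02  ]]
scene red [258.1319 273.7582] [254 269  10  11  91] [ 0.7654 -0.0378  0.03  ]
scene red [265.4348 225.3913] [264 223   4   6  23] [0.6036 0.0647 0.03  ]
scene blue [128.7481 335.5149] [  49  278  163  106 9262] [ 0.8173 -0.3647  0.037 ]
scene brass [451.3302 234.7592] [ 405  203   96   67 3646] [0.8711 0.4862 0.044 ]
scene brass [257.9521 307.0342] [248 297  21  19 292] [ 0.8711 -0.0904  0.044 ]
side red [150.64 113.72] [148 112   7   6  25] [ 0.9158 -0.1928  0.03  ]
side blue [193.8983 101.7046] [ 161   59   61   69 1574] [ 0.8031 -0.274   0.037 ]
side blue [252.9938 129.5875] [245 124  15  14 160] [ 0.587  -0.1835  0.037 ]
side blue [230.0625  95.5   ] [228  92   7  10  32] [ 0.7024 -0.3322  0.037 ]
side brass [ 35.0377 293.9767] [   0  259   98   97 2570] [0.8934 0.4759 0.044 ]
side brass [180.7658 275.0158] [170 264  22  23 316] [0.6066 0.353  0.044 ]
side brass [156.6066 142.1694] [148 134  18  16 183] [ 0.836 -0.056  0.044]
wrist red [299.6383 120.4894] [296 117   8   8  47] [0.5995 0.066  0.03  ]
wrist blue [286.8153 308.943 ] [273 299  31  21 509] [ 0.5914 -0.1908  0.037 ]
wrist blue [365.241  313.0216] [356 302  22  20 278] [ 0.7119 -0.2075  0.037 ]
wrist brass [453.486  222.4302] [441 213  30  19 358] [ 0.8304 -0.0632  0.044 ]
wrist brass [184.3214 108.1299] [171  90  24  38 308] [0.4649 0.0813 0.044 ]
```

View pics/a.png

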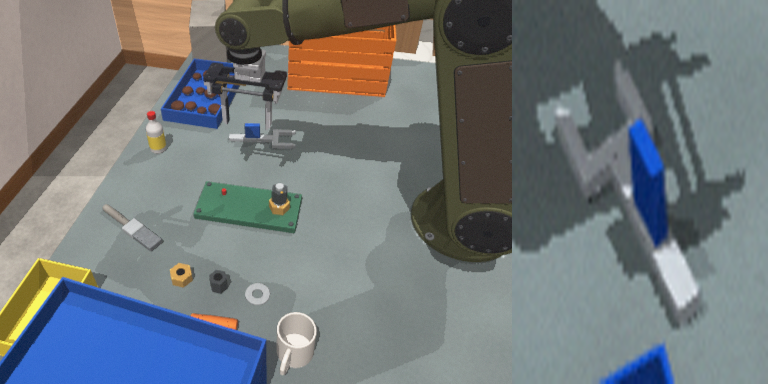

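The side view confirms the spanner's jaw points toward the robot, near (290,139), with the grip at (252,130). The grip is near world (0.59,-0.19), and plate +x ≈ world -x. I'll move over it, turn the tool by -90° and look.

```bash
python3 -m crank '[[0.094,0,0.01,0.04,-0.14],[0.094,0,0.02,0.08,-0.29],[0.094,0,0.03,0.12,-0.44],[0.094,0,0.04,0.16,-0.59],[0.094,0,0.04,0.185,-0.74]]'; python3 -m crank '[[0.094,0,0,0,-0.14],[0.094,0,0,0,-0.28],[0.094,0,0,0,-0.42],[0.094,0,0,0,-0.56],[0.094,0,0,0,-0.70]]'; python3 -m crank '[[0.094,0,0,0,-0.13],[0.094,0,0,0,-0.13],[0.094,0,0,0,-0.13],[0.094,0,0,0,-0.13],[0.094,0,0,0,-0.13]]'
python3 - <<'E'
from rig import env
import cv2,numpy as np,pickle
from h import *
np.set_printoptions(precision=4,suppress=True)
m=model(env,'wrist'); s=env.sense(); im=env.camera('wrist'); pickle.dump((m,im),open('pics/w1.pkl','wb'))
print(s['tool_pos'],s['tcp_rot'],s['joint_positions'],m['xyz'],m['attitude'])
for c,st,k in blobs(im,(105,150,60),(125,255,255),20)[:4]: print(c,st,plane(m,c,.057)[0])
cv2.imwrite('pics/w1.png',im[:,:,::-1])
E
```

```text
time_s: 0.65
tool_pos: [0.5902, -0.1876, 0.2048]
tcp_rot: [[-0.001, 0.735, 0.678], [0.0, 0.678, -0.735], [-1.0, -0.001, -0.001]]
contact_force: [-0.3, 0.8, -0.4]
gripper_width: 0.0944
time_s: 1.15
tool_pos: [0.5899, -0.185, 0.2051]
tcp_rot: [[-0.001, 0.125, 0.992], [0.0, 0.992, -0.125], [-1.0, 0.0, -0.001]]
contact_force: [0.1, -0.2, 0.5]
gripper_width: 0.0935
time_s: 1.65
tool_pos: [0.59, -0.185, 0.2054]
tcp_rot: [[-0.0, 0.003, 1.0], [0.0, 1.0, -0.003], [-1.0, 0.0, -0.0]]
contact_force: [0.2, 0.2, 0.3]
gripper_width: 0.094
[ 0.59   -0.185   0.2054] [[-0.0001  0.0026  1.    ]
 [ 0.0001  1.     -0.0026]
 [-1.      0.0001 -0.0001]] [-0.3631  0.454   1.3109  0.      1.3769 -1.9312] [ 0.5244 -0.1847  0.3848] [[ 0.0009 -0.9737 -0.2278]
 [ 1.      0.0006  0.0012]
 [-0.001  -0.2278  0.9737]]
[195.108  314.1268] [ 136  295  106   39 2389] [ 0.7774 -0.271   0.057 ]
[206.4157 260.9254] [171 254  69  14 724] [ 0.6928 -0.2487  0.057 ]
[256.3857 178.1843] [248 159  17  39 407] [ 0.5888 -0.1865  0.057 ]
[114.3067 255.4133] [106 251  20  11 150] [ 0.6919 -0.3759  0.057 ]
```

View pics/w1.png

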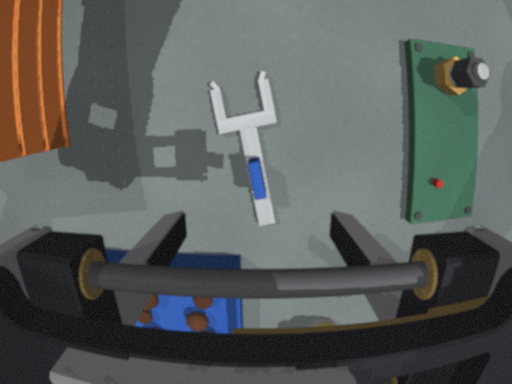

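The wrist view shows the spanner clearly: prong tips near (213,84) and (263,74), grip (257,178), handle end (266,222). The plate lies at (407-475, 40-222), with the pin at (438,183). Next, the poses.

Run:
```python
import cv2,numpy as np,pickle
from h import *
np.set_printoptions(precision=4,suppress=True)
m,im=pickle.load(open('pics/w1.pkl','rb'))
hsv=cv2.cvtColor(im,cv2.COLOR_RGB2HSV); print(hsv[215,263],hsv[125,250],hsv[60,240],hsv[100,440],hsv[183,438])
# spanner: bright grey + blue
k=((hsv[...,1]<25)&(hsv[...,2]>150)).astype(np.uint8); k[:, :180]=0;k[:,300:]=0;k[240:]=0
ct=max(cv2.findContours(k,0,1)[0],key=cv2.contourArea)[:,0]; P=plane(m,ct,.012)
q=cv2.approxPolyDP(ct[:,None],3,True)[:,0]; print('sp',np.c_[q,plane(m,q,.012)[:,:2]])
for c,s,b in blobs(im,(105,150,60),(125,255,255),20):
    if 240<c[0]<270 and s[4]<500:
        ys,xs=np.nonzero(b); B=plane(m,np.c_[xs,ys],.057)[:,:2]
        r=cv2.minAreaRect((B*1000).astype(np.float32)); print('grip rect mm',r, 'c',B.mean(0))
# green
h=hsv; g=cv2.inRange(h,np.array((60,90,30)),np.array((90,255,255))); g[:, :380]=0; g=cv2.morphologyEx(g,cv2.MORPH_CLOSE,np.ones((9,9)))
ct=max(cv2.findContours(g,0,1)[0],key=cv2.contourArea)
for z in (.02,):
    R=plane(m,ct[:,0],z)[:,:2]; r=cv2.minAreaRect((R*1000).astype(np.float32)); print('bed',r)
q=cv2.approxPolyDP(ct,5,True)[:,0]; print(np.c_[q,plane(m,q,.02)[:,:2]])
for c,s,b in blobs(im,(0,150,80),(6,255,255),15):
    print('red',c,s[4],plane(m,c,.034)[0])
```

```text
[ 99   9 197] [ 90   6 199] [ 93  21 134] [ 76  89 115] [  1 182 200]
sp [[265.      71.       0.4618  -0.176 ]
 [260.      72.       0.4631  -0.1822]
 [258.      79.       0.472   -0.1846]
 [264.     107.       0.5075  -0.1772]
 [259.     112.       0.5138  -0.1834]
 [226.     118.       0.5209  -0.2246]
 [219.      87.       0.4815  -0.2332]
 [214.      81.       0.4736  -0.2395]
 [210.      83.       0.4759  -0.2445]
 [219.     133.       0.5397  -0.2336]
 [238.     129.       0.5349  -0.2096]
 [245.     155.       0.5678  -0.2011]
 [260.     158.       0.5717  -0.1822]
 [267.     194.       0.6185  -0.1731]
 [265.     199.       0.6252  -0.1757]
 [254.     200.       0.6265  -0.19  ]
 [260.     226.       0.6625  -0.1821]
 [275.     221.       0.6555  -0.1622]
 [256.     128.       0.5338  -0.1872]
 [276.     122.       0.5262  -0.1623]]
grip rect mm ((589.1337280273438, -186.54501342773438), (44.70954132080078, 12.233288764953613), 11.366657257080078) c [ 0.5889 -0.1865]
bed ((528.232421875, 79.58621978759766), (254.48562622070312, 123.77142333984375), 3.2414190769195557)
[[411.      40.       0.4049   0.0207]
 [407.     219.       0.6539   0.0268]
 [467.     215.       0.652    0.1419]
 [476.      92.       0.4629   0.1378]
 [439.      91.       0.4711   0.0654]
 [433.      64.       0.4339   0.0557]
 [473.      51.       0.4001   0.1343]]
red [437.7857 182.9821] 56 [0.5984 0.0629 0.034 ]
```

```bash
python3 -m crank '[[0.094,0.04,-0.001,0,-0.1],[0.094,0.08,-0.001,0,-0.2],[0.094,0.12,-0.001,0,-0.2],[0.094,0.155,-0.001,0,-0.2],[0.094,0.17,-0.001,0,-0.2]]'; python3 -m crank '[[0.094,0.016,0,0,0],[0.094,0.016,0,0,0],[0.03,0.016,0,0,0],[0.0,0.016,0,0,0],[0.0,0.016,0,0,0]]' 20;  python3 -m crank '[[0.0,0.016,0,0,0],[0.0,0.016,0,0,0],[0.0,0.016,0,0,0],[0.0,0.016,0,0,0],[0.0,0.016,0,0,0]]' 30
```

```text
time_s: 2.2
tool_pos: [0.5886, -0.1855, 0.0322]
tcp_rot: [[-0.004, -0.197, 0.98], [0.002, 0.98, 0.197], [-1.0, 0.002, -0.004]]
contact_force: [-0.2, -0.2, -0.7]
gripper_width: 0.094
time_s: 2.7
tool_pos: [0.5906, -0.1862, 0.0207]
tcp_rot: [[0.002, -0.198, 0.98], [-0.001, 0.98, 0.198], [-1.0, -0.001, 0.002]]
contact_force: [0.3, -0.1, 0.0]
gripper_width: 0.0738
time_s: 3.2
tool_pos: [0.5901, -0.1861, 0.0037]
tcp_rot: [[0.0, -0.198, 0.98], [-0.0, 0.98, 0.198], [-1.0, -0.0, 0.0]]
contact_force: [-0.4, -0.0, -1.2]
gripper_width: 0.0332
```

I repeated the 16 mm in the third call by mistake, so the tool went 16 mm too low. I'll raise it 15 mm before the fingers close on the handle.

```bash
python3 -m crank '[[0.05,-0.015,0,0,0],[0.05,-0.015,0,0,0],[0.05,-0.015,0,0,0],[0.0,-0.015,0,0,0],[0.0,-0.015,0,0,0]]' 30; python3 -m crank '[[0,0,0,0,0],[0,0,0,0,0],[0,0,0,0,0],[0,0,0,0,0],[0,0,0,0,0]]' 40;python3 -m crank '[[0,0,0,0,0],[0,0,0,0,0],[0,0,0,0,0],[0,0,0,0,0],[0,0,0,0,0]]' 40
```

```text
time_s: 3.7
tool_pos: [0.5898, -0.186, 0.0182]
tcp_rot: [[-0.0, -0.198, 0.98], [0.0, 0.98, 0.198], [-1.0, 0.0, -0.0]]
contact_force: [-0.6, -0.1, 0.4]
gripper_width: 0.0371
time_s: 4.2
tool_pos: [0.5899, -0.186, 0.0183]
tcp_rot: [[-0.0, -0.198, 0.98], [0.0, 0.98, 0.198], [-1.0, 0.0, -0.0]]
contact_force: [0.5, -0.2, -1.7]
gripper_width: 0.0139
time_s: 4.7
tool_pos: [0.5899, -0.186, 0.0183]
tcp_rot: [[-0.0, -0.198, 0.98], [0.0, 0.98, 0.198], [-1.0, 0.0, -0.0]]
contact_force: [0.2, -0.6, -2.4]
gripper_width: 0.0136
```

Gripped at 13.6 mm, the grip's thickness. I'll lift and carry it over the plate's handle side.

```bash
python3 -m crank '[[0,-0.03,0,0,0],[0,-0.06,0,0,0],[0,-0.09,0.02,0.01,0],[0,-0.12,0.05,0.02,0.04],[0,-0.15,0.09,0.03,0.08]]'; python3 -m crank '[[0,-0.01,0.04,0.015,0.03],[0,-0.02,0.08,0.03,0.06],[0,-0.02,0.12,0.045,0.09],[0,-0.02,0.155,0.055,0.09],[0,-0.02,0.169,0.057,0.09]]'; python3 -m crank '[[0,0,0,0,0],[0,0,0,0,0],[0,0,0,0,0],[0,0,0,0,0],[0,0,0,0,0]]'
python3 - <<'E'
from rig import env
import cv2,numpy as np,pickle
from h import *
np.set_printoptions(precision=4,suppress=True)
m=model(env,'wrist'); s=env.sense(); im=env.camera('wrist'); pickle.dump((m,im),open('pics/w2.pkl','wb'))
print(s['tool_pos'],s['joint_positions'],s['contact_force'])
cv2.imwrite('pics/w2.png',im[:,:,::-1])
E
```

```text
time_s: 5.2
tool_pos: [0.6013, -0.0923, 0.1687]
tcp_rot: [[-0.001, -0.116, 0.993], [0.0, 0.993, 0.116], [-1.0, 0.0, -0.001]]
contact_force: [0.9, 1.5, -4.2]
gripper_width: 0.0135
time_s: 5.7
tool_pos: [0.6379, 0.0852, 0.1872]
tcp_rot: [[-0.001, -0.032, 0.999], [0.0, 0.999, 0.032], [-1.0, 0.001, -0.001]]
contact_force: [0.1, -0.6, -4.7]
gripper_width: 0.0138
time_s: 6.2
tool_pos: [0.6381, 0.0811, 0.1879]
tcp_rot: [[0.0, -0.028, 1.0], [-0.0, 1.0, 0.028], [-1.0, -0.0, 0.0]]
contact_force: [0.0, 0.2, -3.6]
gripper_width: 0.0138
[0.6381 0.0811 0.1879] [ 0.0695  0.5234  1.2499 -0.      1.3683 -1.5294] [ 0.0078  0.1582 -3.5598]
```

View pics/w2.png

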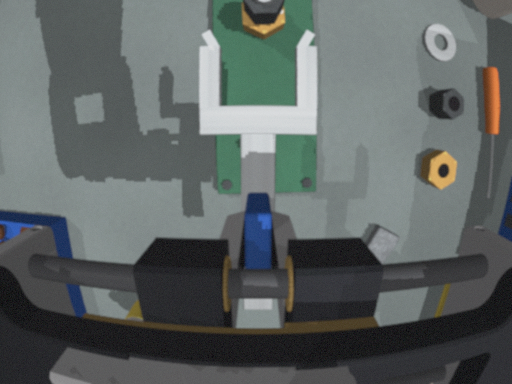

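The view shows the spanner square above the plate, prongs at about (213,80) and (306,80), the lower nut at (264,25), and the plate's near edge at row 190. Measuring offsets next.

```bash
cat > pl.py <<'E'
import cv2,numpy as np,pickle,sys
from h import *
np.set_printoptions(precision=4,suppress=True)
m,im=pickle.load(open(sys.argv[1],'rb')); zu=float(sys.argv[2])
hsv=cv2.cvtColor(im,cv2.COLOR_RGB2HSV)
g=cv2.inRange(hsv,np.array((60,85,25)),np.array((90,255,255)))
for r in (5,15,145,160,175):
    x=np.nonzero(g[r,190:340])[0]+190
    if len(x): print(r,x[0],x[-1],plane(m,[[x[0]-.5,r],[x[-1]+.5,r]],.02)[:,:2].ravel())
for c in (223,230,235,290,300,305,310):
    y=np.nonzero(g[120:230,c])[0]+120
    if len(y): print('col',c,y[-1],plane(m,[[c,y[-1]+.5]],.02)[0,:2])
w=((hsv[...,1]<30)&(hsv[...,2]>150))
for r in (60,70,80,90,100):
    x=np.nonzero(w[r,190:330])[0]+190; d=np.nonzero(np.diff(x)>20)[0]
    if len(d): 
        q=[x[0]-.5,x[d[0]]+.5,x[d[0]+1]-.5,x[-1]+.5]; print('prong',r,q,plane(m,[[a,r] for a in q],zu+.012)[:,:2].ravel())
for c in (240,255,270): 
    y=np.nonzero(w[90:128,c])[0]+90; print('throat',c,y[0],plane(m,[[c,y[0]-.5]],zu+.012)[0,:2])
E
python3 pl.py pics/w2.pkl .1696
```

```text
5 214 310 [0.4303 0.022  0.4262 0.1378]
15 214 310 [0.4439 0.0228 0.4398 0.1378]
145 217 315 [0.6023 0.0315 0.5985 0.1482]
160 217 314 [0.6202 0.0316 0.6165 0.148 ]
175 218 314 [0.6383 0.0329 0.6347 0.1492]
col 223 192 [0.6596 0.0396]
col 230 192 [0.6593 0.0482]
col 235 192 [0.6591 0.0542]
col 290 190 [0.6547 0.1204]
col 300 190 [0.6543 0.1326]
col 305 190 [0.6541 0.1388]
col 310 190 [0.6539 0.1449]
prong 60 [np.float64(197.5), np.float64(219.5), np.float64(296.5), np.float64(317.5)] [0.5342 0.0403 0.5345 0.0543 0.533  0.1021 0.532  0.1154]
prong 70 [np.float64(197.5), np.float64(219.5), np.float64(296.5), np.float64(317.5)] [0.5408 0.0406 0.541  0.0545 0.5395 0.1023 0.5385 0.1156]
prong 80 [np.float64(197.5), np.float64(218.5), np.float64(296.5), np.float64(317.5)] [0.5472 0.0408 0.5474 0.0541 0.546  0.1024 0.545  0.1157]
prong 90 [np.float64(197.5), np.float64(218.5), np.float64(296.5), np.float64(317.5)] [0.5537 0.041  0.5538 0.0543 0.5523 0.1026 0.5515 0.1159]
prong 100 [np.float64(197.5), np.float64(218.5), np.float64(296.5), np.float64(317.5)] [0.56   0.0412 0.5601 0.0545 0.5587 0.1028 0.5578 0.1161]
throat 240 106 [0.5634 0.068 ]
throat 255 105 [0.5626 0.0772]
throat 270 105 [0.5623 0.0865]
```

Plate yaw is 0.053 rad (the measured pin agrees within 3 mm), the stud is at about (0.447,0.081) and the jaw at (0.534,0.078). I'll align and descend to 10 mm above the plate.

```bash
python3 -m crank '[[0,0.02,0.0095,-0.0215,-0.025],[0,0.05,0.0095,-0.0215,-0.025],[0,0.09,0.0095,-0.0215,-0.025],[0,0.12,0.0095,-0.0215,-0.025],[0,0.138,0.0095,-0.0215,-0.025]]'; python3 -m crank '[[0,0,0,0,0],[0,0,0,0,0],[0,0,0,0,0],[0,0,0,0,0],[0,0,0,0,0]]'
python3 - <<'E'
from rig import env
import cv2,numpy as np,pickle
from h import *
np.set_printoptions(precision=4,suppress=True)
m=model(env,'wrist'); s=env.sense(); im=env.camera('wrist'); pickle.dump((m,im),open('pics/w3.pkl','wb'))
print(s['tool_pos'],s['contact_force'],m['xyz'])
cv2.imwrite('pics/w3.png',im[:,:,::-1])
E
```

```text
time_s: 6.75
tool_pos: [0.6152, 0.0905, 0.0473]
tcp_rot: [[-0.003, -0.054, 0.999], [-0.0, 0.999, 0.054], [-1.0, -0.0, -0.003]]
contact_force: [0.1, 0.5, -3.7]
gripper_width: 0.0139
time_s: 7.25
tool_pos: [0.6166, 0.0908, 0.0508]
tcp_rot: [[0.001, -0.054, 0.999], [0.0, 0.999, 0.054], [-1.0, 0.0, 0.001]]
contact_force: [0.1, 0.2, -2.9]
gripper_width: 0.0136
[0.6166 0.0908 0.0508] [ 0.1432  0.2285 -2.8747] [0.5509 0.0874 0.23  ]
```

View pics/w3.png

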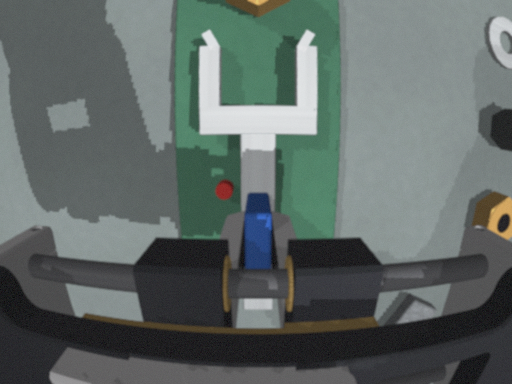

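The nut's near corner is at (259,13), and the jaw is centred at column 258. The pin at (224,190) is left of the handle, on the correct side. I'll check the numbers.

```bash
sed -i 's/190:340/160:360/;s/+190$/+160/' pl.py; sed -i 's/\[r,160:360\])\[0\]+190/[r,160:360])[0]+160/; s/(5,15,145,160,175)/(40,70,100,150,170)/' pl.py; python3 pl.py pics/w3.pkl .0325 | grep -v col
python3 - <<'E'
import pickle,numpy as np
from h import *
m,im=pickle.load(open('pics/w3.pkl','rb'))
for c,s,b in blobs(im,(0,150,80),(6,255,255),15): print('red',c,s,plane(m,c,.034)[0])
for c,s,b in blobs(im[:60],(13,120,60),(28,255,255),30): 
    ys,xs=np.nonzero(b); i=ys.argmax(); p=[xs[ys==ys[i]].mean(),ys[i]]; print('corner',p,plane(m,p,.0205)[0],plane(m,p,.0445)[0])
E
```

```text
40 176 338 [0.4935 0.0246 0.487  0.1419]
70 175 338 [0.5163 0.0256 0.5099 0.1427]
100 175 339 [0.5384 0.0268 0.5318 0.1447]
150 177 337 [0.5747 0.0295 0.5681 0.1461]
170 178 336 [0.5894 0.0304 0.5829 0.1468]
prong 60 [np.float64(198.5), np.float64(219.5), np.float64(296.5), np.float64(317.5)] [0.5139 0.048  0.5138 0.0614 0.5111 0.1091 0.5098 0.1224]
prong 70 [np.float64(198.5), np.float64(219.5), np.float64(296.5), np.float64(317.5)] [0.5205 0.0485 0.5203 0.0618 0.5176 0.1094 0.5163 0.1227]
prong 80 [np.float64(198.5), np.float64(219.5), np.float64(296.5), np.float64(317.5)] [0.5269 0.0489 0.5267 0.0622 0.524  0.1098 0.5228 0.123 ]
prong 90 [np.float64(198.5), np.float64(219.5), np.float64(296.5), np.float64(317.5)] [0.5333 0.0492 0.5331 0.0625 0.5304 0.1101 0.5292 0.1234]
prong 100 [np.float64(198.5), np.float64(219.5), np.float64(296.5), np.float64(316.5)] [0.5397 0.0496 0.5394 0.0629 0.5367 0.1105 0.5356 0.1231]
throat 240 106 [0.5424 0.0758]
throat 255 105 [0.5413 0.085 ]
throat 270 105 [0.5407 0.0942]
red [223.72123894 189.57079646] [216 180  17  19 226] [0.59879493 0.06670583 0.034     ]
corner [np.float64(258.5), np.int64(15)] [0.47368374 0.08342396 0.0205    ] [0.48252402 0.0838773  0.0445    ]
```

Everything agrees within about 1 mm: jaw line and plate line differ by 0.8 mm, and the remaining slide is about 66 mm. Lowering to the plate, then sliding.

```bash
python3 -m crank '[[0,0.006,0,0,0],[0,0.0105,0,0,0],[0,0.012,0,0,0],[0,0.012,0,0,0],[0,0.012,0,0,0]]'; python3 -m crank '[[0,0,0,-0.005,0],[0,0,0,-0.01,0],[0,0,0,-0.015,0],[0,0,0,-0.02,0],[0,0,0,-0.02,0]]'
```

```text
time_s: 7.8
tool_pos: [0.6163, 0.0908, 0.0383]
tcp_rot: [[0.0, -0.054, 0.999], [-0.0, 0.999, 0.054], [-1.0, -0.0, 0.0]]
contact_force: [-3.9, -0.6, 5.4]
gripper_width: 0.0136
time_s: 8.3
tool_pos: [0.5957, 0.0897, 0.0382]
tcp_rot: [[-0.0, -0.054, 0.999], [-0.0, 0.999, 0.054], [-1.0, -0.0, -0.0]]
contact_force: [-2.2, -1.7, 7.9]
gripper_width: 0.0134
```

```bash
python3 -m crank '[[0,-0.0003,0,-0.005,0],[0,-0.0003,0,-0.01,0],[0,-0.0003,0,-0.015,0],[0,-0.0003,0,-0.02,0],[0,-0.0003,0,-0.02,0]]';  python3 -m crank '[[0,0,0,-0.003,0],[0,0,0,-0.006,0],[0,0,0,-0.009,0],[0,0,0,-0.012,0],[0,0,0,-0.012,0]]'
```

```text
time_s: 8.8
tool_pos: [0.5754, 0.0886, 0.0382]
tcp_rot: [[-0.001, -0.054, 0.999], [-0.0, 0.999, 0.054], [-1.0, -0.0, -0.001]]
contact_force: [-2.9, -1.0, 8.2]
gripper_width: 0.0136
time_s: 9.3
tool_pos: [0.5639, 0.088, 0.0382]
tcp_rot: [[-0.0, -0.054, 0.999], [-0.0, 0.999, 0.054], [-1.0, -0.0, -0.0]]
contact_force: [0.3, 0.2, 6.3]
gripper_width: 0.014
```

```bash
python3 -m crank '[[0,-0.0003,0,-0.002,0],[0,-0.0003,0,-0.004,0],[0,-0.0003,0,-0.006,0],[0,-0.0003,0,-0.008,0],[0,-0.0003,0,-0.008,0]]';  python3 -m crank '[[0,0,0,-0.001,0],[0,0,0,-0.002,0],[0,0,0,-0.003,0],[0,0,0,-0.003,0],[0,0,0,-0.003,0]]'
python3 - <<'E'
from rig import env
import cv2,numpy as np,pickle
from h import *
m=model(env,'wrist'); s=env.sense(); im=env.camera('wrist'); pickle.dump((m,im),open('pics/w4.pkl','wb'))
sc=env.camera('side')[165:245,180:320]
a=np.hstack([im[:300,:][:, 100:420],cv2.resize(sc,(480,300),interpolation=cv2.INTER_CUBIC)])
cv2.imwrite('pics/w4.png',a[:,:,::-1])
E
```

```text
time_s: 9.8
tool_pos: [0.5558, 0.0875, 0.0382]
tcp_rot: [[-0.001, -0.054, 0.999], [-0.0, 0.999, 0.054], [-1.0, -0.0, -0.001]]
contact_force: [-1.1, 0.8, 2.2]
gripper_width: 0.0138
time_s: 10.3
tool_pos: [0.553, 0.0874, 0.0383]
tcp_rot: [[-0.001, -0.054, 0.999], [-0.0, 0.999, 0.054], [-1.0, -0.0, -0.001]]
contact_force: [-1.4, -0.0, 0.3]
gripper_width: 0.0139
```

View pics/w4.png

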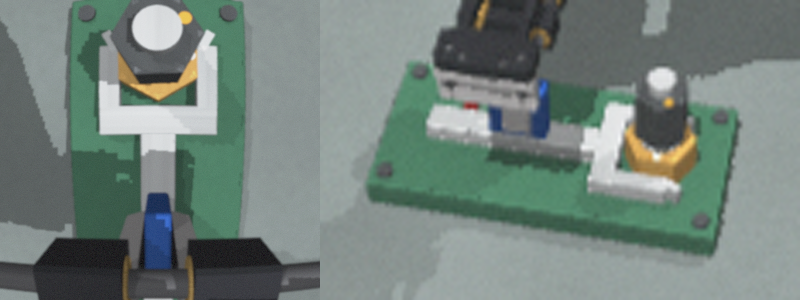

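The jaw is around the nut. The nut's near corner is at row 98 and the throat edge at row 105, about 4 mm apart. Sliding the last bit gently.

```bash
python3 -m crank '[[0,0,0,-0.0005,0],[0,0,0,-0.001,0],[0,0,0,-0.0015,0],[0,0,0,-0.002,0],[0,0,0,-0.002,0]]';  python3 -m crank '[[0,0,0,-0.0003,0],[0,0,0,-0.0006,0],[0,0,0,-0.0009,0],[0,0,0,-0.0009,0],[0,0,0,-0.0009,0]]'
python3 - <<'E'
from rig import env
import cv2,numpy as np,pickle
from h import *
np.set_printoptions(precision=4,suppress=True)
m=model(env,'wrist'); im=env.camera('wrist'); pickle.dump((m,im),open('pics/w5.pkl','wb'))
print(env.sense()['contact_force'])
for c,s,b in blobs(im[:130],(13,120,60),(28,255,255),30):
    ys,xs=np.nonzero(b); p=[xs[ys==ys.max()].mean(),ys.max()+.5]; print('corner',p,s,plane(m,p,.0445)[0],plane(m,p,.021)[0])
print(im[90:112,255].tolist())
E
python3 pl.py pics/w5.pkl .02 | grep -v col
```

```text
time_s: 10.9
tool_pos: [0.5512, 0.0873, 0.0383]
tcp_rot: [[-0.0, -0.054, 0.999], [-0.0, 0.999, 0.054], [-1.0, -0.0, -0.0]]
contact_force: [-0.3, 0.1, -3.0]
gripper_width: 0.0138
time_s: 11.4
tool_pos: [0.5505, 0.0872, 0.0385]
tcp_rot: [[-0.0, -0.054, 0.999], [0.0, 0.999, 0.054], [-1.0, 0.0, -0.0]]
contact_force: [-0.2, -0.9, -3.8]
gripper_width: 0.0139
[-0.7548 -0.793  -4.0443]
corner [np.float64(257.5), np.float64(103.5)] [ 219   60   77   44 1062] [0.4751 0.083  0.0445] [0.4737 0.0829 0.021 ]
corner [np.float64(285.5), np.float64(29.5)] [279  17  13  13 126] [0.4291 0.0968 0.0445] [0.4215 0.0985 0.021 ]
[[221, 179, 106], [221, 178, 104], [219, 178, 104], [220, 178, 105], [221, 179, 107], [220, 177, 104], [221, 178, 105], [222, 181, 107], [224, 188, 110], [227, 201, 117], [226, 193, 111], [223, 181, 106], [204, 161, 93], [152, 124, 73], [112, 104, 87], [138, 143, 142], [185, 191, 193], [219, 222, 222], [223, 225, 227], [221, 224, 226], [223, 225, 227], [225, 227, 229]]
40 171 343 [0.4305 0.021  0.424  0.1387]
70 171 343 [0.4521 0.0227 0.4456 0.1395]
100 171 343 [0.4729 0.0239 0.4664
[... 206 characters left out ...]
2 0.4452 0.1024 0.4436 0.1182]
prong 70 [np.float64(199.5), np.float64(217.5), np.float64(297.5), np.float64(317.5)] [0.4542 0.0454 0.4541 0.0569 0.4513 0.1065 0.4501 0.1191]
prong 80 [np.float64(200.5), np.float64(217.5), np.float64(297.5), np.float64(316.5)] [0.4607 0.0465 0.4605 0.0573 0.4578 0.1068 0.4566 0.1188]
prong 90 [np.float64(198.5), np.float64(219.5), np.float64(296.5), np.float64(316.5)] [0.4671 0.0456 0.4669 0.0589 0.4642 0.1066 0.463  0.1192]
prong 100 [np.float64(198.5), np.float64(219.5), np.float64(296.5), np.float64(316.5)] [0.4735 0.0459 0.4732 0.0592 0.4705 0.1069 0.4694 0.1196]
throat 240 105 [0.4755 0.0721]
throat 255 106 [0.4757 0.0814]
throat 270 106 [0.4752 0.0907]
```

The throat is about 1 mm from the nut's corner with no pushing force, so the jaw is home. Releasing and rising.

```bash
python3 -m crank '[[0,0.0003,0,0,0],[0,0.0003,0,0,0],[0.05,0.0003,0,0,0],[0.05,0.0003,0,0,0],[0.05,0.0003,0,0,0]]' 20; python3 -m crank '[[0.06,0,0,0,0],[0.06,0,0,0,0],[0.06,0,0,0,0],[0.06,-0.02,0,0,0],[0.06,-0.04,0,0,0]]';python3 -m crank '[[0.06,-0.04,0,0,0],[0.06,-0.08,0,0,0],[0.06,-0.12,0,0,0],[0.06,-0.12,0,0,0],[0.06,-0.12,0,0,0]]'
python3 - <<'E'
from rig import env
import cv2,numpy as np,pickle
from h import *
np.set_printoptions(precision=4,suppress=True)
m=model(env,'wrist'); print(env.sense()['tool_pos'],env.sense()['joint_positions']); im=env.camera('wrist'); pickle.dump((m,im),open('pics/w6.pkl','wb'))
cv2.imwrite('pics/w6.png',cv2.resize(im[:200,160:360],(800,800),interpolation=cv2.INTER_CUBIC)[:600,:,::-1])
E
```

```text
time_s: 11.95
tool_pos: [0.5506, 0.0872, 0.0384]
tcp_rot: [[0.0, -0.054, 0.999], [0.0, 0.999, 0.054], [-1.0, 0.0, 0.0]]
contact_force: [-0.9, 0.6, -0.6]
gripper_width: 0.0342
time_s: 12.45
tool_pos: [0.5501, 0.0872, 0.0783]
tcp_rot: [[-0.001, -0.054, 0.999], [-0.0, 0.999, 0.054], [-1.0, -0.0, -0.001]]
contact_force: [0.6, 0.7, 0.2]
gripper_width: 0.0598
time_s: 12.95
tool_pos: [0.5505, 0.0872, 0.1984]
tcp_rot: [[0.001, -0.054, 0.999], [0.0, 0.999, 0.054], [-1.0, 0.0, 0.001]]
contact_force: [-0.5, -0.1, 0.1]
gripper_width: 0.0596
[0.5505 0.0872 0.1984] [ 0.0915  0.3214  1.5096  0.      1.3095 -1.5335]
```

View pics/w6.png

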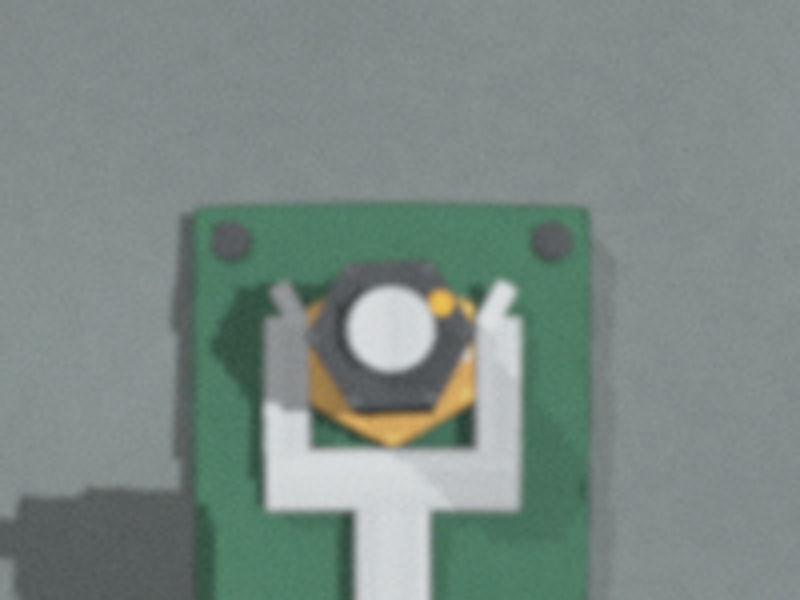

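The view shows the spanner home, the stud cap centred at (390,328) in the crop, and the jam nut with flats at top and bottom. I'll get the stud axis and the jam nut's yaw.

Run:
```python
import cv2,numpy as np,pickle
from h import *
np.set_printoptions(precision=4,suppress=True)
m,im=pickle.load(open('pics/w6.pkl','rb'))
hsv=cv2.cvtColor(im,cv2.COLOR_RGB2HSV)
f=lambda p:np.array(p)/4.+160*np.array([1,0])-.375*np.array([1,1])*1
v=np.array([[345,263],[437,263],[473,332],[435,402],[352,402],[308,332]])
P=plane(m,f(v),.089)[:,:2]; print(P,P.mean(0))
C=P.mean(0); a=np.arctan2(*(P-C).T[::-1]); print('radii',np.linalg.norm(P-C,axis=1),'corner ang mod60',np.degrees(a)%60)
w=((hsv[...,1]<30)&(hsv[...,2]>150)).astype(np.uint8)
k=w[65:100,235:280]; n,l,s,c=cv2.connectedComponentsWithStats(k)
i=l[17,22]; print('stud px',c[i]+[235,65],s[i],plane(m,c[i]+[235,65],.099)[0])
for c,s,b in blobs(im[60:90,240:290],(18,150,150),(30,255,255),3):
    p=c+[240,60]; q=plane(m,p,.089)[0]; print('dot',p,s,q)
d=((hsv[...,2]<110)&(hsv[...,1]<60)).astype(np.uint8); d[:60]=0;d[108:]=0;d[:,:233]=0;d[:,284:]=0
ct=max(cv2.findContours(d,0,1)[0],key=cv2.contourArea); print('dark',cv2.boundingRect(ct)); h=cv2.convexHull(ct); q=cv2.approxPolyDP(h,2.5,True)[:,0]; print(np.c_[q,plane(m,q,.089)[:,:2]])
```

```text
[[0.4317 0.0692]
 [0.4305 0.0912]
 [0.447  0.1008]
 [0.4648 0.0927]
 [0.4659 0.0728]
 [0.4492 0.0613]] [0.4482 0.0813]
radii [0.0205 0.0203 0.0195 0.0201 0.0197 0.0201] corner ang mod60 [36.367  30.7836 33.4002 34.3328 34.2837 32.9631]
stud px [257.3834  81.7882] [ 12   6  22  22 373] [0.4488 0.0812 0.099 ]
dot [270.      75.2353] [28 13  5  5 17] [0.4403 0.0928 0.089 ]
dark (238, 65, 40, 38)
[[266.      65.       0.4303   0.0884]
 [277.      84.       0.4485   0.1   ]
 [267.     101.       0.4657   0.0914]
 [249.     102.       0.4677   0.0742]
 [238.      86.       0.4525   0.0628]
 [239.      74.       0.4406   0.0631]
 [247.      66.       0.4323   0.0703]]
```

Stud at (0.448,0.081), corner radii 20 mm (nominal 20.8). The flat normals are at 3.7° mod 60°. I'll turn -0.53 so tightening has range, and move above.

```bash
python3 -m crank '[[0.07,0,0,-0.03,-0.14],[0.07,0,-0.0005,-0.06,-0.28],[0.07,0,-0.0005,-0.09,-0.42],[0.07,0,-0.0005,-0.1025,-0.534],[0.07,0,-0.0005,-0.1025,-0.534]]'; python3 -m crank '[[0.07,0.03,0,0,0],[0.07,0.06,0,0,0],[0.07,0.08,0,0,0],[0.07,0.08,0,0,0],[0.07,0.08,0,0,0]]'; python3 -c "
from rig import env
s=env.sense();print(s['tool_pos'],s['joint_positions'],s['contact_force'],s['ft_torque'])"
```

```text
time_s: 13.5
tool_pos: [0.4468, 0.0811, 0.1972]
tcp_rot: [[-0.002, -0.556, 0.831], [-0.0, 0.831, 0.556], [-1.0, 0.001, -0.002]]
contact_force: [-0.5, 0.2, 0.4]
gripper_width: 0.07
time_s: 14.0
tool_pos: [0.4485, 0.0812, 0.1181]
tcp_rot: [[-0.001, -0.553, 0.833], [-0.0, 0.833, 0.553], [-1.0, 0.001, -0.001]]
contact_force: [-0.1, 0.2, 0.2]
gripper_width: 0.0699
[0.44849812 0.08116516 0.11808548] [ 9.86418510e-02  1.90965310e-01  1.87590249e+00  6.82987539e-06
  1.07581665e+00 -2.05831464e+00] [-0.06817208  0.24023793  0.20528889] [ 0.11057206 -0.0304268   0.04999623]
```

```bash
python3 -m crank '[[0.07,0.02,0,0,0],[0.07,0.04,0,0,0],[0.07,0.055,0,0,0],[0.07,0.063,0,0,0],[0.07,0.063,0,0,0]]'; python3 -m crank '[[0.03,0,0,0,0],[0.03,0,0,0,0],[0.03,0,0,0,0],[0.03,0,0,0,0],[0.03,0,0,0,0]]' 15;python3 -m crank '[[0.02,0,0,0,0],[0.02,0,0,0,0],[0.02,0,0,0,0],[0.02,0,0,0,0],[0.02,0,0,0,0]]' 60; python3 -c "
from rig import env
s=env.sense();print(s['tool_pos'],s['joint_positions'],s['contact_force'],s['ft_torque'])"
```

```text
time_s: 14.5
tool_pos: [0.4484, 0.0812, 0.0552]
tcp_rot: [[-0.0, -0.554, 0.832], [-0.0, 0.832, 0.554], [-1.0, 0.0, -0.0]]
contact_force: [0.4, -0.2, -0.0]
gripper_width: 0.0701
time_s: 15.0
tool_pos: [0.4484, 0.0811, 0.0554]
tcp_rot: [[0.001, -0.555, 0.832], [-0.0, 0.832, 0.555], [-1.0, -0.0, 0.0]]
contact_force: [-0.3, -1.8, 2.1]
gripper_width: 0.0363
time_s: 15.5
tool_pos: [0.4483, 0.0811, 0.0554]
tcp_rot: [[0.0, -0.555, 0.832], [-0.0, 0.832, 0.555], [-1.0, -0.0, 0.0]]
contact_force: [-0.5, -2.1, 5.7]
gripper_width: 0.0357
[0.44834227 0.0811295  0.05538399] [ 9.86729680e-02  2.89372648e-01  1.92649762e+00 -1.51014359e-04
  9.25271515e-01 -2.06026369e+00] [-0.47724102 -2.14920511  5.72110445] [-0.1605701   0.02313381  0.0459322 ]
```

Gripped at 36 mm. Tightening in small steps, with a torque guard between calls.

```bash
cat > g.py <<'E'
import sys
from rig import env
s=env.sense(); t=s['ft_torque'][2]; print('  tz %.3f j6 %.3f F %s t %.1f'%(t,s['joint_positions'][5],s['contact_force'].round(1),s['time_s']))
sys.exit(abs(t)>float(sys.argv[1]))
E
python3 -m crank '[[0.02,0,0,0,0.03],[0.02,0,0,0,0.06],[0.02,0,0,0,0.09],[0.02,0,0,0,0.12],[0.02,0,0,0,0.12]]' |grep grip; python3 g.py .4 &&
python3 -m crank '[[0.02,0,0,0,0.015],[0.02,0,0,0,0.03],[0.02,0,0,0,0.045],[0.02,0,0,0,0.06],[0.02,0,0,0,0.06]]' |grep grip; python3 g.py .4 &&
python3 -m crank '[[0.02,0,0,0,0.015],[0.02,0,0,0,0.03],[0.02,0,0,0,0.045],[0.02,0,0,0,0.06],[0.02,0,0,0,0.06]]' |grep grip; python3 g.py .4
```

```text
gripper_width: 0.0353
  tz 0.021 j6 -1.939 F [-0.6 -0.4  5.6] t 16.0
  tz 0.021 j6 -1.939 F [-0.6 -0.4  5.6] t 16.0
  tz 0.021 j6 -1.939 F [-0.6 -0.4  5.6] t 16.0False
False
False
```

```bash
sed -i 's/sys.exit(\(.*\))$/sys.exit(int(\1))/' g.py
python3 -m crank '[[0.02,0,0,0,0.015],[0.02,0,0,0,0.03],[0.02,0,0,0,0.045],[0.02,0,0,0,0.06],[0.02,0,0,0,0.06]]' >/dev/null && python3 g.py .4 &&
python3 -m crank '[[0.02,0,0,0,0.015],[0.02,0,0,0,0.03],[0.02,0,0,0,0.045],[0.02,0,0,0,0.06],[0.02,0,0,0,0.06]]' >/dev/null && python3 g.py .4
python3 - <<'E'
from rig import env
import cv2,numpy as np,pickle
a=env.camera('side')[165:245,180:320]; b=env.camera('scene')[160:250,205:315]
o=np.hstack([cv2.resize(a,(420,300),interpolation=2),cv2.resize(b,(367,300),interpolation=2)]); cv2.imwrite('pics/t1.png',o[:,:,::-1])
E
```

```text
tz 0.216 j6 -1.880 F [-1.2  0.6  5.2] t 16.5
  tz 0.238 j6 -1.820 F [-0.3 -0.5  5.9] t 17.0
```

View pics/t1.png

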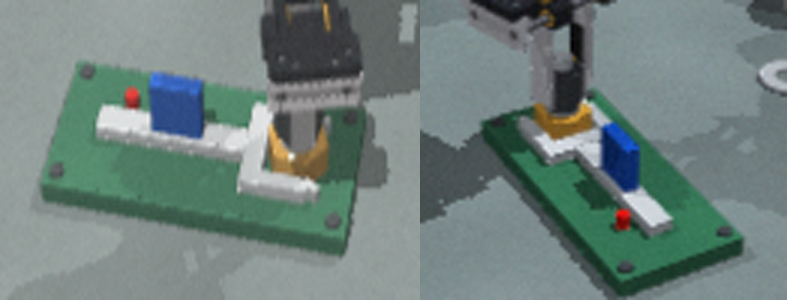

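Drag torque is 0.22, and the picture shows the handle close to the pin with the fingers clear of the lower nut and spanner. Continuing.

```bash
python3 -m crank '[[0.02,0,0,0,0.015],[0.02,0,0,0,0.03],[0.02,0,0,0,0.045],[0.02,0,0,0,0.06],[0.02,0,0,0,0.06]]' >/dev/null && python3 g.py .4 &&
python3 -m crank '[[0.02,0,0,0,0.015],[0.02,0,0,0,0.03],[0.02,0,0,0,0.045],[0.02,0,0,0,0.06],[0.02,0,0,0,0.06]]' >/dev/null && python3 g.py .4 &&
python3 -m crank '[[0.02,0,0,0,0.015],[0.02,0,0,0,0.03],[0.02,0,0,0,0.045],[0.02,0,0,0,0.06],[0.02,0,0,0,0.06]]' >/dev/null && python3 g.py .4 &&
python3 -m crank '[[0.02,0,0,0,0.015],[0.02,0,0,0,0.03],[0.02,0,0,0,0.045],[0.02,0,0,0,0.06],[0.02,0,0,0,0.06]]' >/dev/null && python3 g.py .4 &&
python3 -m crank '[[0.02,0,0,0,0.015],[0.02,0,0,0,0.03],[0.02,0,0,0,0.045],[0.02,0,0,0,0.06],[0.02,0,0,0,0.06]]' >/dev/null && python3 g.py .4 &&
python3 -m crank '[[0.02,0,0,0,0.015],[0.02,0,0,0,0.03],[0.02,0,0,0,0.045],[0.02,0,0,0,0.06],[0.02,0,0,0,0.06]]' >/dev/null && python3 g.py .4
```

```text
tz 0.182 j6 -1.760 F [-0.5 -0.5  4.8] t 17.6
  tz 0.199 j6 -1.700 F [-0.1  1.   4.4] t 18.1
  tz 0.129 j6 -1.640 F [-0.9 -0.2  5.7] t 18.6
  tz 0.187 j6 -1.580 F [-1.1  0.2  6. ] t 19.1
  tz 0.203 j6 -1.520 F [-0.6  1.2  6.4] t 19.6
  tz 0.144 j6 -1.460 F [-0.2  0.8  5.7] t 20.1
```

```bash
python3 -m crank '[[0.02,0,0,0,0.015],[0.02,0,0,0,0.03],[0.02,0,0,0,0.045],[0.02,0,0,0,0.06],[0.02,0,0,0,0.06]]' >/dev/null && python3 g.py .4 &&
python3 -m crank '[[0.02,0,0,0,0.015],[0.02,0,0,0,0.03],[0.02,0,0,0,0.045],[0.02,0,0,0,0.06],[0.02,0,0,0,0.06]]' >/dev/null && python3 g.py .4 &&
python3 -m crank '[[0.02,0,0,0,0.015],[0.02,0,0,0,0.03],[0.02,0,0,0,0.045],[0.02,0,0,0,0.06],[0.02,0,0,0,0.06]]' >/dev/null && python3 g.py .4 &&
python3 -m crank '[[0.02,0,0,0,0.015],[0.02,0,0,0,0.03],[0.02,0,0,0,0.045],[0.02,0,0,0,0.06],[0.02,0,0,0,0.06]]' >/dev/null && python3 g.py .4 &&
python3 -m crank '[[0.02,0,0,0,0.015],[0.02,0,0,0,0.03],[0.02,0,0,0,0.045],[0.02,0,0,0,0.06],[0.02,0,0,0,0.06]]' >/dev/null && python3 g.py .4 &&
python3 -m crank '[[0.02,0,0,0,0.015],[0.02,0,0,0,0.03],[0.02,0,0,0,0.045],[0.02,0,0,0,0.06],[0.02,0,0,0,0.06]]' >/dev/null && python3 g.py .4 &&
python3 -m crank '[[0.02,0,0,0,0.015],[0.02,0,0,0,0.03],[0.02,0,0,0,0.045],[0.02,0,0,0,0.06],[0.02,0,0,0,0.06]]' >/dev/null && python3 g.py .4 &&
python3 -m crank '[[0.02,0,0,0,0.015],[0.02,0,0,0,0.03],[0.02,0,0,0,0.045],[0.02,0,0,0,0.06],[0.02,0,0,0,0.06]]' >/dev/null && python3 g.py .4
```

```text
tz 0.187 j6 -1.400 F [-1.1 -0.1  6.1] t 20.6
  tz 0.225 j6 -1.340 F [0.  1.5 6.6] t 21.1
  tz 0.456 j6 -1.280 F [-1.6  2.7  5.9] t 21.6
```

The torque is now climbing. Finer steps.

```bash
python3 -m crank '[[0.02,0,0,0,0.01],[0.02,0,0,0,0.02],[0.02,0,0,0,0.03],[0.02,0,0,0,0.03],[0.02,0,0,0,0.03]]' >/dev/null && python3 g.py .75 &&
python3 -m crank '[[0.02,0,0,0,0.01],[0.02,0,0,0,0.02],[0.02,0,0,0,0.02],[0.02,0,0,0,0.02],[0.02,0,0,0,0.02]]' >/dev/null && python3 g.py .75
```

```text
tz 0.657 j6 -1.251 F [-0.5  1.9  4.7] t 22.1
  tz 0.812 j6 -1.231 F [-0.7  2.5  5.3] t 22.6
```

```bash
python3 -m crank '[[0.02,0,0,0,0.01],[0.02,0,0,0,0.02],[0.02,0,0,0,0.03],[0.02,0,0,0,0.03],[0.02,0,0,0,0.03]]' >/dev/null ; python3 g.py 1.5; python3 -m crank '[[0.02,0,0,0,0],[0.02,0,0,0,0],[0.02,0,0,0,0],[0.02,0,0,0,0],[0.02,0,0,0,0]]' ; python3 g.py 1.5
```

```text
tz 1.010 j6 -1.201 F [-0.9  3.4  4.9] t 23.1
time_s: 23.6
tool_pos: [0.4483, 0.0815, 0.0554]
tcp_rot: [[0.001, 0.267, 0.964], [0.0, 0.964, -0.267], [-1.0, 0.0, 0.001]]
contact_force: [0.3, 1.6, 5.5]
gripper_width: 0.036
  tz 1.029 j6 -1.201 F [0.3 1.6 5.5] t 23.6
```

The torque holds at about 1.02 N m. Releasing, rising and checking.

```bash
python3 -m crank '[[0.07,0,0,0,0],[0.07,0,0,0,0],[0.07,0,0,0,0],[0.07,0,0,0,0],[0.07,0,0,0,0]]' >/dev/null; python3 -m crank '[[0.07,0,0,0,0],[0.07,-0.02,0,0,0],[0.07,-0.05,0,0,0],[0.07,-0.09,0,0,0],[0.07,-0.13,0,0,0]]'; python3 -m crank '[[0.07,-0.015,0,0.03,0],[0.07,-0.015,0,0.06,0],[0.07,-0.015,0,0.08,0],[0.07,-0.015,0,0.08,0],[0.07,-0.015,0,0.08,0]]'
python3 - <<'E'
from rig import env
import cv2,numpy as np,pickle
from h import *
np.set_printoptions(precision=4,suppress=True)
m=model(env,'wrist'); s=env.sense(); im=env.camera('wrist'); print(s['tool_pos'],s['contact_force'],s['time_s'])
pickle.dump((m,im),open('pics/w7.pkl','wb'))
for c,st,b in blobs(im[:200],(18,150,150),(30,255,255),4): print('yellow',c,st,plane(m,c,.089)[0])
cv2.imwrite('pics/w7.png',cv2.resize(im[0:240,130:400],(675,600),interpolation=cv2.INTER_CUBIC)[:,:,::-1])
E
```

```text
time_s: 24.6
tool_pos: [0.4477, 0.0811, 0.1865]
tcp_rot: [[-0.001, 0.269, 0.963], [-0.0, 0.963, -0.269], [-1.0, -0.0, -0.001]]
contact_force: [0.8, -0.5, 0.7]
gripper_width: 0.07
time_s: 25.1
tool_pos: [0.5247, 0.0597, 0.1997]
tcp_rot: [[-0.001, 0.269, 0.963], [-0.0, 0.963, -0.269], [-1.0, -0.0, -0.001]]
contact_force: [-0.6, 0.3, -0.1]
gripper_width: 0.07
[0.5247 0.0597 0.1997] [-0.6443  0.3257 -0.1248] 25.1
yellow [272.6667 105.    ] [271 103   4   5  18] [0.4506 0.0952 0.089 ]
```

View pics/w7.png

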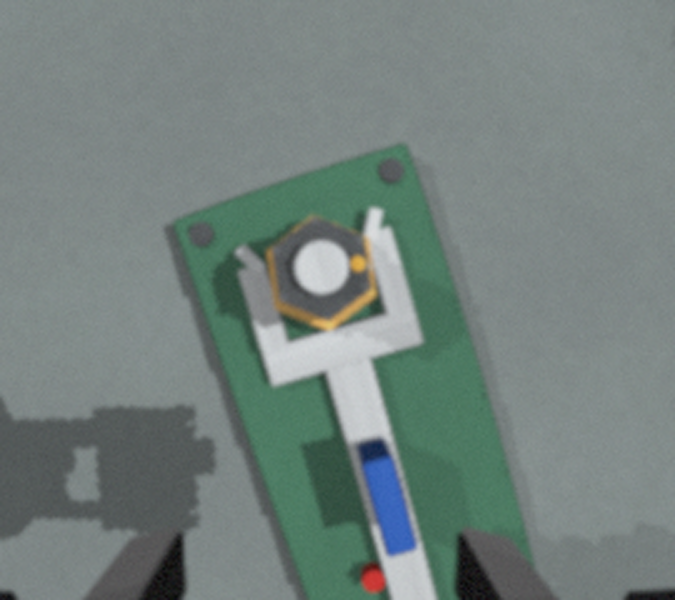

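The spanner rests on the pin with its jaw home (the nut's corner at (328,330) is close to the throat). The jam dot has moved about 10.6 mm, and the robot is clear. Handing in.

```bash
python3 -c "
from rig import env
print(env.finish_job())"
```

```text
the job is handed in; nothing more can be done
None
```

The job is done and handed in at about 25 s. No verdict was reported.

**What I did:** I laid the spanner on the plate, slid its jaw home on the lower nut and let go. I then gripped only the jam nut and turned it about 0.86 rad clockwise, until the torque at the wrist held at about 1.02 N m.

**Last checks:**
- **Spanner:** in the last picture it lies against the red pin with its jaw still around the nut. I measured a gap of about 1 mm to the nut's corner just before letting go, but did not measure it again after tightening.
- **Jam nut:** its dot moved about 10.6 mm. The torque was flat at about 0.2 N m, then climbed at about 7 N m per rad, as expected.
- **Lower nut:** it looks turned only by the spanner's play. I judged this by eye and never measured its white dot. I also had no direct reading of the force on the pin.
- **Bystanders:** none were touched on the path I took, but I did not measure them again.
- **Robot:** the arm was clear of everything at hand-in.

**What went wrong or disagreed:**
- While first gripping the spanner I went 16 mm too low. I raised the tool before the fingers closed.
- An early estimate of the plate's angle from its corners (about 0.027 rad) disagreed with the closer view (0.053 rad). I used 0.053.

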